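Roll-test the chew rollers

ROBOT

A 6-joint arm with a two-finger parallel gripper is mounted at the origin on the work surface. World frame = base frame: x ahead of the robot, y to its left, z up, the work surface at z = 0. Lengths are in m, angles in rad, forces in N, time in s.
With the tool pointing down it reaches from about 0.375 to 0.975 m from the base axis. Payload 3.8 kg.
Tool frame: the origin (TCP) lies midway between the tips of the shut fingers; the grasp point (between the pads) lies 19 mm behind it; z points along the fingers, y is the direction in which the jaws open and shut (so a half turn about z gives the same grasp; the last joint's range is limited). The gripper opens to 88 mm and grips with 3 to 60 N. Pads are 18 mm wide; open, the fingers measure 123 mm over their backs; the gripper's body (75 mm by 187 mm) begins 45 mm behind the grasp point.
Start: joints at [1.266, 0.264, 1.604, -0, 1.274, -0.037], TCP at [0.179, 0.651, 0.21] pointing down, gripper open.
Joint ranges: [-2.63, 2.63], [-0.94, 2.18], [0.31, 2.57], [-1.31, 4.45], [0, 2.66], [-2.55, 2.55]. Speed limits (rad/s): [2.57, 2.57, 3.14, 3.14, 3.14, 3.14].

INTERFACE

Orientations are given as a unit quaternion [x, y, z, w].
In Python, from workcell import bot gives the robot as it stands.
- The arm moves only by the tool play_rows, never from a script. Its argument "plan" is a list of rows, each an object with "claw": the closure, from -1 (fully open) to 1 (shut); "xyz": the shift along the tool's x, y, z scaled (see below), a list of three; "yaw": the turn about the tool's z scaled (see below). In form: [{"claw": claw, "xyz": [dx, dy, dz], "yaw": yaw}, ...]. A call has 1 to 10 rows; each row is the pose to reach, as a shift and turn from the pose commanded when the call began, along the tool's axes at that moment; what a row does not reach only later rows make up. The controller multiplies each number of a shift by 100 mm and each number of a turn by 90 degrees. A row lasts 1/8 s, in which the tool goes at most 62.5 mm and 10.7 degrees, less where a joint would pass 70% of its speed; a pose out of reach is approached as far as the arm can. A call with a number of a shift or a turn outside -1 to 1 is refused whole. A call with a gripper value outside its range is refused whole. The fingers move at their own pace and stop on an object; the grip force is fixed at half the most. Time passes only in rows, so rows that repeat a pose let the fingers close. It gives the time, the measured TCP pose, the force and the opening at its end, in the units of the state.
- bot.read_state(): the state, without advancing time (a new reading comes with each control period).
- bot.grab_frame(name): name is "scene" or "side" or "wrist"; returns a dict with "image" (400x640x3 uint8, red, green, blue), "K" (3x3 intrinsics, pixels), "k1" (the pictures are not rectified: a ray, as slopes to the right and down, at radius r is drawn at 1 + k1 r^2 times it, then the intrinsics apply), "extrinsics" (4x4, takes a point from world to camera coordinates); the wrist camera has in their place "T_tool_cam" (4x4, takes a point from camera to tool coordinates, whose origin is the TCP and whose axes are the flange's). Camera axes: x right, y down, z forward; pixel columns grow to the right and rows downward; lengths in m; the calibration is good to about 2 mm. A picture is of the moment at which its call begins: read the wrist's pose just before it. There is no depth.
- bot.close_job(): hands the job in, once; it reports no verdict.
The state is a dict: "time_s": time; "joint_positions": joint angles; "joint_velocities": joint speeds; "tau": joint torques, N m; "position": TCP position; "tcp_rot": TCP orientation; "wrist_force": force on the tool from outside, world axes, zero at the start; "moment": the same for the moment, N m; "opening": opening from 0.0 (shut) to 1.0 (fully open).
Only numpy, scipy, OpenCV 4.12 (cv2) and the standard library are available. Lean on these libraries where they do the work, as an engineer would, in place of code of your own. Each camera call takes 0.05 s, during which the arm holds its last target. There are 200 camera calls.

TASK

Two apple-wood chew rollers lie on the near half of the steel plate. Roll the straight one along the plate, without ever lifting it off, until it lies against the stop bar at the far end. The crooked one would only wobble, so put it in the yellow dish.

Things in the scene. Friction and masses are not known exactly. Their poses are not given: they have to be found in the camera images.
- plate: Fixed bare-steel plate, 280 mm along its x, 300 mm along its y, 8 mm thick. Origin: centre of its underside, z up. Its +x runs from the near end to the far end, within 18 degrees of straight away from the robot. At the far end a dark steel stop bar stands across the whole width, from x = 120 to 132 mm, its top 24 mm above the plate's top.
- straight_roller: Straight, waxed apple-wood cylinder, 36 mm thick, 90 mm long, 70 g. Origin: its centre, 18 mm above the plate's top. Own y: its axis, at first within 9 degrees of the plate's y. Starts at plate x = -85 to -30 mm, y near +70 or -70 mm. Pushed from the near side it rolls ahead of the finger and soon comes to rest. It touches the stop bar with its centre at plate x = 102 mm.
- crooked_roller: Apple-wood stick 30 mm thick, bent in a flat shallow U 114 mm from tip to tip, 60 g, lying flat at the other of the two places. Origin: centre of its straight middle piece (28 mm long, along own y), 15 mm above the plate's top, z up; both ends bend towards own +x, their centre lines reaching x = 18 mm at y = +42 and -42 mm. Own x starts within 41 degrees of the plate's x.
- dish: Yellow ceramic dish, round and open, 170 mm wide at the rim, 144 mm at the foot, 45 mm high, wall 5 mm, inner floor 6 mm above its underside and about 134 mm across, 0.5 kg, standing loose to the left of the plate. Origin: centre of its underside, z up.
Things that resemble listed ones, but are neither listed nor needed, are in the scene too. Leave any blue look-alike of the crooked_roller alone.

How it is judged:
By the outcome, as a careful person would: the job done as asked, in the order asked, and still so for the second after the job is handed in, with the robot touching nothing.
It also fails if it takes over 53 s, if anything falls off the work surface, if the arm or the gripper's body presses on something with over 40 N, if the wrist force passes 120 N, or if a joint passes its speed limit or range.

## Working session

There is one attempt and no reset: what is moved stays moved. The work goes in short steps, Python scripts to look and compute and a tool call to move; the robot and the scene stay as the last step left them, time stands still between calls to the robot, and variables do not carry over. Pictures are saved under pics/ and viewed, about 8 in all and at most 12, crops included, and the job is handed in when it is done.

Besides the shell and the picture viewer there is one more tool, called after "Request:" in YAML: its name, and indented under it one key for each argument. play_rows: Moves the arm, as the interface text tells. Shifts and turns lie within -1 to 1; 1 stands for 100 mm of shift or 90 degrees of turn. Its arguments: {"type":"object","properties":{"plan":{"type":"array","items":{"type":"object","properties":{"claw":{"type":"number"},"xyz":{"type":"array","items":{"type":"number","minimum":-1,"maximum":1}},"yaw":{"type":"number","minimum":-1,"maximum":1}}}}},"required":["plan"]}

```bash
mkdir -p pics
cat > h.py <<'E'
import numpy as np, cv2
from workcell import bot
from scipy.spatial.transform import Rotation as R
def grab(n,out=None):
    s=bot.read_state(); f=bot.grab_frame(n)
    if out: cv2.imwrite(out,f["image"][:,:,::-1])
    return s,f
def cam(f,s=None):
    K=np.array(f["K"])
    if "extrinsics" in f: E=np.array(f["extrinsics"])
    else:
        T=np.eye(4);T[:3,:3]=R.from_quat(s["tcp_rot"]).as_matrix();T[:3,3]=s["position"]
        E=np.linalg.inv(T@np.array(f["T_tool_cam"]))
    return K,float(f["k1"]),E
def pix2w(c,uv,z):
    K,k1,E=c
    d=cv2.undistortPoints(np.array([[uv]],float),K,np.array([k1,0,0,0.]))[0,0]
    r=E[:3,:3].T@np.array([d[0],d[1],1]); o=-E[:3,:3].T@E[:3,3]
    return o+r*(z-o[2])/r[2]
def w2pix(c,P):
    K,k1,E=c
    return cv2.projectPoints(np.atleast_2d(P).astype(float),cv2.Rodrigues(E[:3,:3])[0],E[:3,3],K,np.array([k1,0,0,0.]))[0][:,0]
def save(c,n):
    import pickle; pickle.dump(c,open(n,'wb'))
def load(n):
    import pickle; return pickle.load(open(n,'rb'))
E
python3 - <<'E'
from h import *
for n in("scene","side"):
    s,f=grab(n,f"pics/{n}0.png"); c=cam(f); save(c,n+".pkl"); print(n,c[0][0,0],c[1],-c[2][:3,:3].T@c[2][:3,3])
print(s["position"],R.from_quat(s["tcp_rot"]).as_matrix().round(3),s["opening"],s["time_s"])
E
```

```text
scene 366.6443505286195 -0.008968246715318618 [ 0.9722888  -0.193862    0.67821729]
side 441.71174009388784 0.029090553286661283 [ 0.30893805 -0.80805036  0.73147086]
[0.1783883  0.6502213  0.20864292] [[-0.964  0.265 -0.001]
 [ 0.265  0.964 -0.002]
 [ 0.    -0.002 -1.   ]] 1.0005928391263257 0.05
```

View pics/scene0.png

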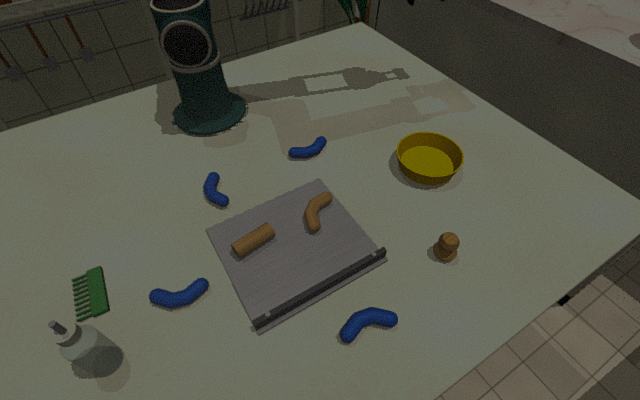

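View pics/side0.png

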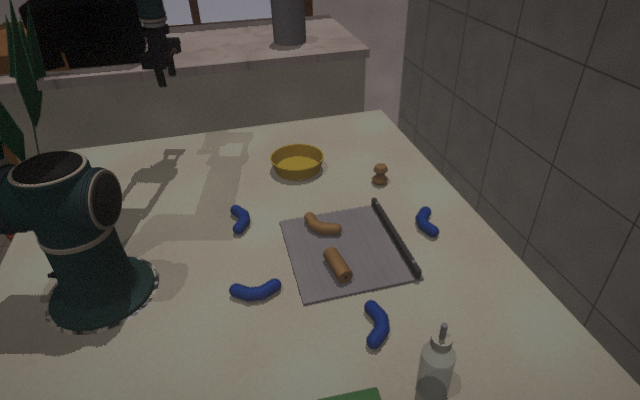

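The scene view shows the straight roller at about (253,240) and the crooked one at (318,212). The stop bar runs (258,322)–(383,253) and the yellow dish is at (430,158).

Look-alikes are four blue bent sticks at (308,148), (215,190), (180,293) and (368,323), plus a wooden knob at (447,247). By the description I choose the wooden ones on the plate. A close crop next.

Run:
```python
from h import *
a=cv2.imread("pics/scene0.png")[172:332,200:392]; cv2.imwrite("pics/c1.png",cv2.convertScaleAbs(cv2.resize(a,None,fx=4,fy=3.75 if 0 else 4,interpolation=cv2.INTER_CUBIC)[:600],alpha=1.4))
a=cv2.imread("pics/side0.png")[195:303,275:425]; cv2.imwrite("pics/c2.png",cv2.convertScaleAbs(cv2.resize(a,None,fx=5,fy=5,interpolation=cv2.INTER_CUBIC),alpha=1.4))
```

```text
(no output)
```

View pics/c1.png

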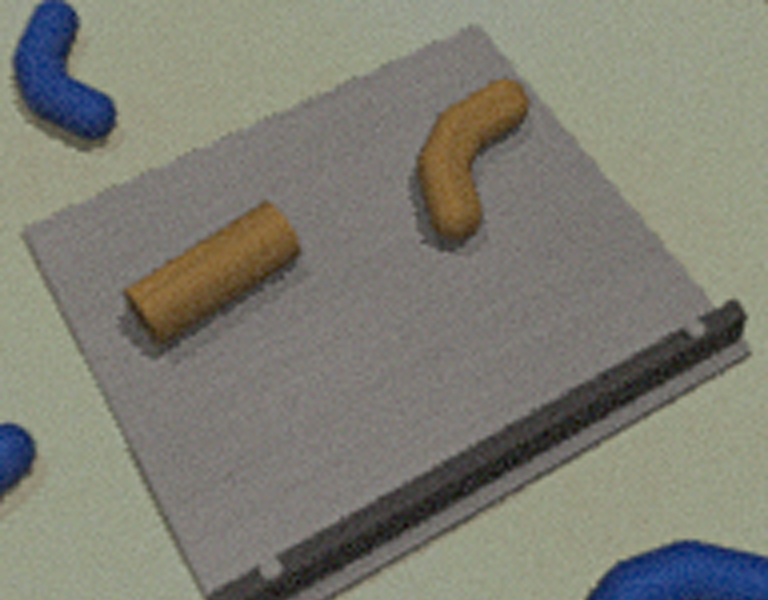

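View pics/c2.png

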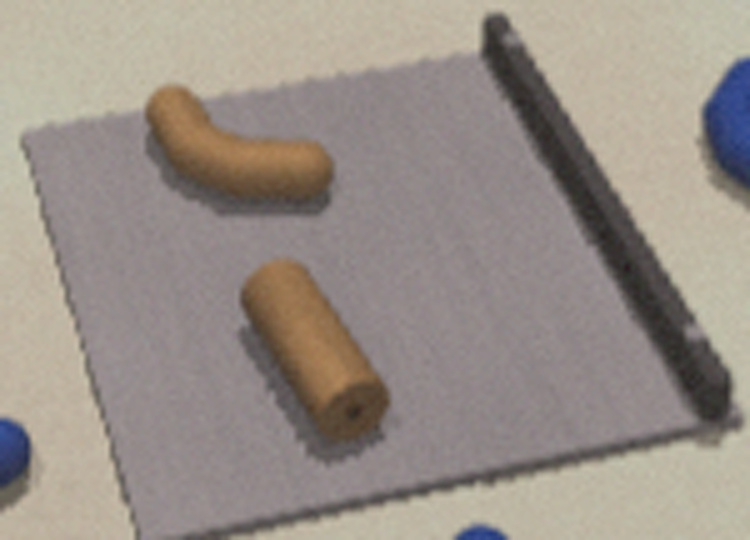

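```bash
cat > meas.py <<'E'
from h import *
A=load("scene.pkl");B=load("side.pkl")
a=lambda u,v:(200+u/4-.4,172+v/4-.4)
b=lambda u,v:(275+u/5-.4,195+v/5-.4)
p=lambda n,P:print(n,(P*1000).round(0))
p("nr",pix2w(A,a(24,232),.008));p("nl",pix2w(A,a(478,26),.008));p("fl",pix2w(A,a(750,350),.008))
p("nl_s",pix2w(B,b(24,135),.008));p("fr_s",pix2w(B,b(738,422),.008));p("nr_s",pix2w(B,b(140,540),.008))
for n,P,c in(("A",[a(212,271),a(141,318),a(284,224)],A),("B",[b(315,350),b(348,405),b(275,290)],B)):
    for q in P:p("straight "+n,pix2w(c,q,.026))
for n,P,c in(("A",[a(447,160),a(506,102),a(457,218)],A),("B",[b(228,162),b(174,112),b(310,170)],B)):
    for q in P:p("crook mid/tips "+n,pix2w(c,q,.023))
p("dishA",pix2w(A,(430,152),.045));p("dishB",pix2w(B,(297,159),.045))
p("knob",pix2w(A,(445,250),.02))
for q in((308,148),(215,190),(180,293),(368,323)):p("blue",pix2w(A,q,.015))
E
python3 meas.py
```

```text
nr [ 421. -169.    8.]
nl [423. 130.   8.]
fl [700. 127.   8.]
nl_s [422. 125.   8.]
fr_s [ 693. -176.    8.]
nr_s [ 419. -168.    8.]
straight A [515. -93.  26.]
straight A [ 521. -137.   26.]
straight A [508. -47.  26.]
straight B [518. -95.  26.]
straight B [ 522. -133.   26.]
straight B [512. -51.  26.]
crook mid/tips A [515.  53.  23.]
crook mid/tips A [497. 104.  23.]
crook mid/tips A [553.  36.  23.]
crook mid/tips B [516.  53.  23.]
crook mid/tips B [500. 102.  23.]
crook mid/tips B [555.  35.  23.]
dishA [528. 396.  45.]
dishB [527. 374.  45.]
knob [753. 238.  20.]
blue [318. 160.  15.]
blue [ 326. -108.   15.]
blue [ 545. -266.   15.]
blue [791.   9.  15.]
```

Request:
play_rows:
  plan:
    - {"claw":0.14,"xyz":[-0.6,-1,0],"yaw":-0.171}
    - {"claw":0.14,"xyz":[-0.6,-1,0],"yaw":-0.171}
    - {"claw":0.14,"xyz":[-0.6,-1,0],"yaw":-0.171}

```text
time_s: 0.48
position: [0.2103, 0.5349, 0.2087]
tcp_rot: [0.001, 1.0, -0.002, -0.0]
wrist_force: [0.1, -0.0, 0.7]
opening: 0.685
```

Request:
play_rows:
  plan:
    - {"claw":0.14,"xyz":[-0.5,-1,0],"yaw":0}
    - {"claw":0.14,"xyz":[-0.5,-1,0],"yaw":0}

```text
time_s: 0.72
position: [0.2605, 0.4383, 0.2098]
tcp_rot: [-0.001, 1.0, 0.0, 0.0]
wrist_force: [1.4, 0.5, 0.6]
opening: 0.457
```

Request:
play_rows:
  plan:
    - {"claw":0.14,"xyz":[-0.5,-1,0],"yaw":0}
    - {"claw":0.14,"xyz":[-0.5,-1,0],"yaw":0}

```text
time_s: 0.98
position: [0.311, 0.338, 0.2101]
tcp_rot: [-0.0, 1.0, 0.0, 0.0]
wrist_force: [1.0, 0.6, 0.2]
opening: 0.431
```

Request:
play_rows:
  plan:
    - {"claw":0.14,"xyz":[-0.5,-1,0],"yaw":0}
    - {"claw":0.14,"xyz":[-0.5,-1,0],"yaw":0}

```text
time_s: 1.23
position: [0.3614, 0.2379, 0.2103]
tcp_rot: [-0.0, 1.0, 0.0, 0.001]
wrist_force: [0.6, 1.0, 0.1]
opening: 0.428
```

Request:
play_rows:
  plan:
    - {"claw":0.14,"xyz":[-0.5,-1,0],"yaw":0}
    - {"claw":0.14,"xyz":[-0.5,-1,0],"yaw":0}

```text
time_s: 1.48
position: [0.4119, 0.1377, 0.2104]
tcp_rot: [0.0, 1.0, 0.0, 0.001]
wrist_force: [1.3, 0.9, 0.2]
opening: 0.43
```

Request:
play_rows:
  plan:
    - {"claw":0.14,"xyz":[-0.1,-1,0],"yaw":0}
    - {"claw":0.14,"xyz":[-0.1,-1,0],"yaw":0}

```text
time_s: 1.72
position: [0.4215, 0.037, 0.2103]
tcp_rot: [0.001, 1.0, 0.0, 0.0]
wrist_force: [-0.2, 0.8, 0.2]
opening: 0.426
```

Request:
play_rows:
  plan:
    - {"claw":0.14,"xyz":[-0.1,-1,0],"yaw":0}
    - {"claw":0.14,"xyz":[-0.1,-1,0],"yaw":0}
    - {"claw":0.14,"xyz":[-0.1,-1,0],"yaw":0}

```text
time_s: 2.1
position: [0.4315, -0.063, 0.2102]
tcp_rot: [0.002, 1.0, -0.0, 0.0]
wrist_force: [-0.4, 1.6, -0.6]
opening: 0.432
```

Request:
play_rows:
  plan:
    - {"claw":0.14,"xyz":[-0.23,-0.27,1],"yaw":0}
    - {"claw":0.14,"xyz":[-0.23,-0.27,1],"yaw":0}
    - {"claw":0.14,"xyz":[-0.23,-0.27,1],"yaw":0}

```text
time_s: 2.48
position: [0.4511, -0.0865, 0.1065]
tcp_rot: [-0.0, 1.0, 0.001, -0.004]
wrist_force: [-0.9, 1.1, 0.2]
opening: 0.429
```

Request:
play_rows:
  plan:
    - {"claw":0.14,"xyz":[0,0,0.3],"yaw":0}
    - {"claw":0.14,"xyz":[0,0,0.6],"yaw":0}
    - {"claw":0.14,"xyz":[0,0,0.8],"yaw":0}
    - {"claw":0.14,"xyz":[0,0,0.92],"yaw":0}
    - {"claw":0.14,"xyz":[0,0,0.92],"yaw":0}

```text
time_s: 3.1
position: [0.4539, -0.0875, 0.0184]
tcp_rot: [-0.001, 1.0, 0.0, 0.0]
wrist_force: [-0.2, -0.4, 1.0]
opening: 0.431
```

Run:
```python
from h import *
s,f=grab("side","pics/s1.png"); print(s["position"],s["wrist_force"])
a=f["image"][150:310,250:450,::-1]; cv2.imwrite("pics/c3.png",cv2.convertScaleAbs(cv2.resize(a,None,fx=3.7,fy=3.7,interpolation=cv2.INTER_CUBIC),alpha=1.4))
```

```text
[ 0.45393599 -0.08751825  0.01840492] [-0.21002357 -0.41920475  1.02816058]
```

View pics/c3.png

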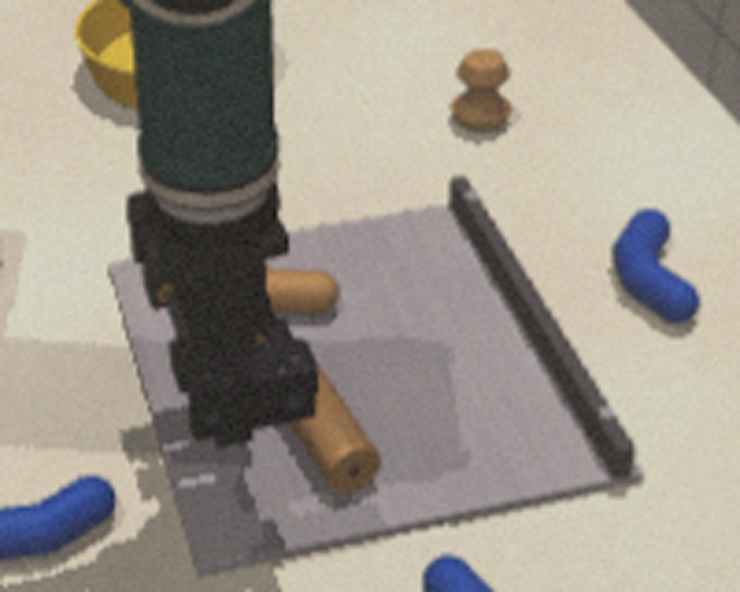

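The gripper stands behind the straight roller (crop ~(335,430)) and is clear of it; the crooked roller is untouched at (300,290). Now I push.

Request:
play_rows:
  plan:
    - {"claw":0.14,"xyz":[-0.1,0,0],"yaw":0}
    - {"claw":0.14,"xyz":[-0.2,0,0],"yaw":0}
    - {"claw":0.14,"xyz":[-0.28,0,0],"yaw":0}
    - {"claw":0.14,"xyz":[-0.36,0,0],"yaw":0}
    - {"claw":0.14,"xyz":[-0.44,0,0],"yaw":0}
    - {"claw":0.14,"xyz":[-0.52,0,0],"yaw":0}
    - {"claw":0.14,"xyz":[-0.6,0,0],"yaw":0}
    - {"claw":0.14,"xyz":[-0.68,0,0],"yaw":0}
    - {"claw":0.14,"xyz":[-0.76,0,0],"yaw":0}
    - {"claw":0.14,"xyz":[-0.84,0,0],"yaw":0}

```text
time_s: 4.4
position: [0.538, -0.0881, 0.0179]
tcp_rot: [-0.0, 1.0, -0.0, -0.0]
wrist_force: [0.2, 0.5, -0.2]
opening: 0.43
```

Run:
```python
from h import *
s,f=grab("side","pics/s2.png"); print(s["position"],s["wrist_force"])
a=f["image"][150:310,250:450,::-1]; b=grab("scene")[1]["image"][172:332,200:392,::-1]
z=lambda a:cv2.convertScaleAbs(cv2.resize(a,None,fx=2,fy=2,interpolation=cv2.INTER_CUBIC),alpha=1.4)
cv2.imwrite("pics/c4.png",np.hstack([z(a),z(b)]))
```

```text
[ 0.53803366 -0.088102    0.01789201] [ 0.18067184  0.54753513 -0.18165005]
```

View pics/c4.png

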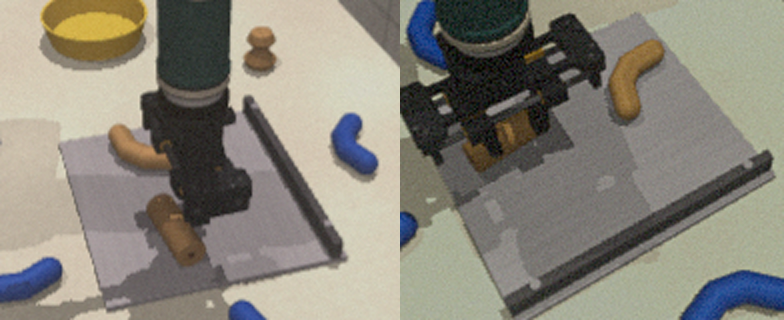

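Run:
```python
from h import *
A=load("scene.pkl");B=load("side.pkl"); s=bot.read_state(); print(s["position"],s["joint_positions"],s["time_s"])
f=grab("scene")[1]
for P in([.454,-.0875,.018],[.538,-.088,.018],[.516,-.094,.026]):
    P=np.array(P);b=w2pix(B,P)[0];a=w2pix(A,P)[0]
    print("c3",(b-[250,150])*3.7,"c4L",(b-[250,150])*2,"c4R",(a-[200,172])*2+[400,0])
a=f["image"][172:272,200:320,::-1].copy()
a=cv2.convertScaleAbs(cv2.resize(a,None,fx=6,fy=6,interpolation=cv2.INTER_CUBIC),alpha=1.8)
for y in(-.028,0,.028):
  for x in(-.009,.009):
    p=(w2pix(A,np.array([.538+x,-.088+y,.018]))[0]-[200,172]+.5)*6
    cv2.circle(a,tuple(int(v) for v in p),3,(0,0,255),-1)
cv2.imwrite("pics/c5.png",a)
```

```text
[ 0.53867126 -0.08818663  0.01812901] [-2.07913584e-01  2.19517620e-01  2.04777508e+00  1.58793440e-05
  8.73350726e-01 -1.77968962e+00] 4.5
c3 [220.76179593 445.93017039] c4L [119.3307005  241.04333535] c4R [488.11979984  98.56864902]
c3 [350.69891191 419.51650628] c4L [189.56697941 226.76567907] c4R [520.32128418 152.21775265]
c3 [319.79907788 423.5007596 ] c4L [172.86436642 228.91932951] c4R [505.16736897 135.94955772]
```

View pics/c5.png

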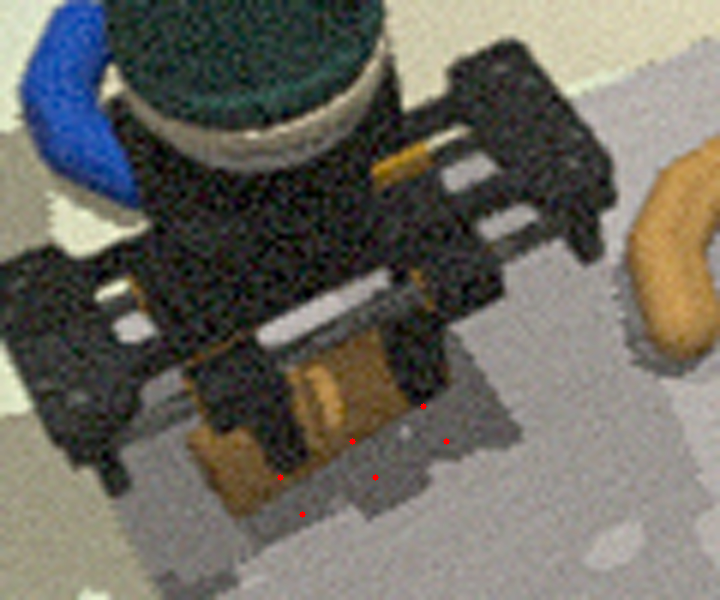

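The scene crop shows the roller still at its first place (c5 ~(310,430)). The fingertips are at (285,465) and (430,395), about 30 px above where the TCP should project. I'll check with the wrist camera before moving on.

Run:
```python
from h import *
s,f=grab("wrist"); c=cam(f,s); save(c,"w.pkl")
print(s["position"],s["wrist_force"],s["opening"],s["time_s"], np.array(f["T_tool_cam"]).round(3).tolist())
im=cv2.convertScaleAbs(f["image"][:,:,::-1],alpha=1.6)
g=bot.grab_frame("side")["image"][200:310,290:400,::-1]
g=cv2.convertScaleAbs(cv2.resize(g,None,fx=400/110*1.0,fy=400/110,interpolation=cv2.INTER_CUBIC),alpha=1.8)
print(w2pix(c,[s["position"],[.516,-.094,.026],[.538,-.088-.028,.018],[.538,-.088+.028,.018]]))
im=cv2.resize(im,(400*640//400*400//400,400)) if 0 else im
out=np.hstack([im,g]); cv2.imwrite("pics/c6.png",cv2.resize(out,(800,int(800*400/out.shape[1])),interpolation=cv2.INTER_AREA))
```

```text
[ 0.53796892 -0.08814197  0.01794745] [-0.34117807  0.30833003  0.72059159] 0.42922725376977794 4.55 [[-0.001, -0.948, -0.317, 0.084], [1.0, -0.0, -0.001, -0.001], [0.001, -0.317, 0.948, -0.174], [0.0, 0.0, 0.0, 1.0]]
[[322.88669353 232.34272696]
 [313.6751189  206.28092719]
 [282.05737826 232.36559353]
 [364.13905893 232.41528624]]
```

View pics/c6.png

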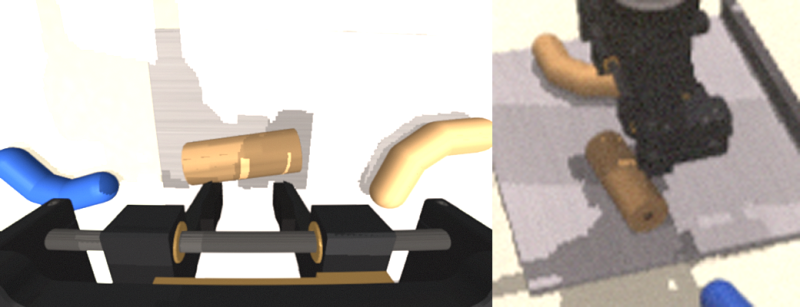

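Run:
```python
from h import *
A=load("scene.pkl");W=load("w.pkl")
print(-W[2][:3,:3].T@W[2][:3,3])
for z in(.018,.03,.04,.05):
    P=[[.538+dx,-.088+s*y,z] for s in(-1,1) for y in(.019,.0365) for dx in(-.009,.009)]
    print(z,"c5",((w2pix(A,P)-[200,172]+.5)*6).round().astype(int).tolist(),"c6",(w2pix(W,P)*.769).round().astype(int).tolist())
s,f=grab("wrist"); cv2.imwrite("pics/w2.png",cv2.resize(f["image"][190:330,180:460,::-1],None,fx=2.8,fy=2.8,interpolation=cv2.INTER_CUBIC))
```

```text
[ 0.45380053 -0.08877594  0.19243338]
0.018 c5 [[304, 466], [326, 503], [259, 489], [280, 526], [401, 418], [424, 453], [444, 396], [467, 431]] c6 [[227, 169], [227, 188], [207, 169], [208, 188], [270, 169], [270, 188], [290, 169], [289, 188]]
0.03 c5 [[299, 447], [321, 485], [252, 470], [274, 508], [396, 399], [419, 435], [441, 377], [464, 412]] c6 [[225, 175], [226, 195], [204, 175], [206, 194], [272, 175], [271, 195], [293, 175], [291, 195]]
0.04 c5 [[294, 431], [316, 469], [247, 455], [269, 493], [393, 383], [416, 419], [437, 361], [461, 396]] c6 [[224, 181], [225, 201], [202, 181], [203, 201], [273, 181], [272, 201], [295, 181], [294, 201]]
0.05 c5 [[289, 415], [311, 453], [242, 438], [264, 477], [389, 366], [412, 403], [434, 344], [458, 380]] c6 [[223, 187], [224, 208], [199, 187], [201, 208], [275, 187], [274, 208], [298, 187], [296, 208]]
```

View pics/w2.png

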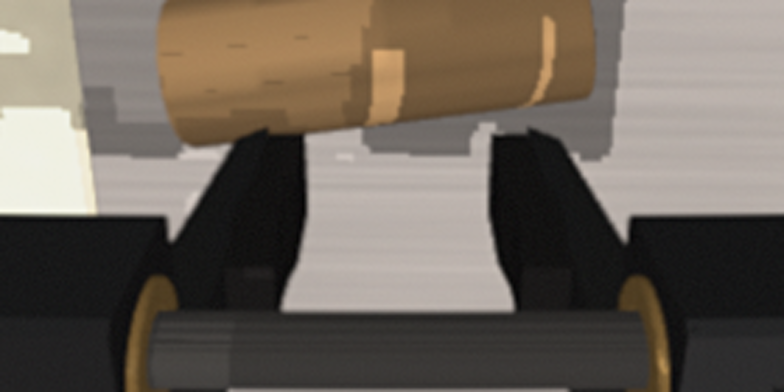

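The wrist crop shows the fingertips at (270,130) and (520,130), beyond the roller. They project at about z≈0.04 rather than 0.018, so they skimmed over its top and never touched it. I'll lift, go back behind it, and probe down for the real tip height.

Request:
play_rows:
  plan:
    - {"claw":0.14,"xyz":[0,0,-0.4],"yaw":0}
    - {"claw":0.14,"xyz":[0,0,-0.4],"yaw":0}
    - {"claw":0.14,"xyz":[0.45,0,-0.4],"yaw":0}
    - {"claw":0.14,"xyz":[0.88,0,-0.4],"yaw":0}
    - {"claw":0.14,"xyz":[0.88,0,-0.4],"yaw":0}
    - {"claw":0.14,"xyz":[0.88,0,0],"yaw":0}
    - {"claw":0.14,"xyz":[0.88,0,0],"yaw":0}

```text
time_s: 5.58
position: [0.447, -0.0875, 0.0155]
tcp_rot: [-0.0, 1.0, 0.001, -0.003]
wrist_force: [-0.4, 0.5, 0.2]
opening: 0.433
```

Request:
play_rows:
  plan:
    - {"claw":0.14,"xyz":[0,0,0.03],"yaw":0}
    - {"claw":0.14,"xyz":[0,0,0.06],"yaw":0}
    - {"claw":0.14,"xyz":[0,0,0.06],"yaw":0}

```text
time_s: 5.95
position: [0.4502, -0.0883, 0.0124]
tcp_rot: [-0.0, 1.0, -0.0, 0.0]
wrist_force: [-0.3, 0.2, 0.1]
opening: 0.431
```

Request:
play_rows:
  plan:
    - {"claw":0.14,"xyz":[0,0,0.03],"yaw":0}
    - {"claw":0.14,"xyz":[0,0,0.06],"yaw":0}
    - {"claw":0.14,"xyz":[0,0,0.08],"yaw":0}
    - {"claw":0.14,"xyz":[0,0,0.08],"yaw":0}

```text
time_s: 6.45
position: [0.4492, -0.0881, 0.0036]
tcp_rot: [-0.0, 1.0, 0.0, -0.0]
wrist_force: [-0.3, -0.5, 0.5]
opening: 0.433
```

Request:
play_rows:
  plan:
    - {"claw":0.14,"xyz":[0,0,0.03],"yaw":0}
    - {"claw":0.14,"xyz":[0,0,0.05],"yaw":0}
    - {"claw":0.14,"xyz":[0,0,0.07],"yaw":0}
    - {"claw":0.14,"xyz":[0,0,0.07],"yaw":0}

```text
time_s: 6.95
position: [0.4493, -0.0881, -0.0033]
tcp_rot: [-0.0, 1.0, 0.0, -0.0]
wrist_force: [1.1, 0.6, 0.4]
opening: 0.429
```

Run:
```python
from h import *
s,f=grab("wrist"); g=grab("side")[1]["image"][220:290,290:370,::-1]
print(s["position"],s["wrist_force"])
a=cv2.resize(f["image"][150:330,180:460,::-1],None,fx=1.6,fy=1.6); g=cv2.convertScaleAbs(cv2.resize(g,None,fx=288/70,fy=288/70,interpolation=cv2.INTER_CUBIC),alpha=2)
cv2.imwrite("pics/c7.png",np.hstack([a,g]))
c=cam(f,s); p=np.array(s["position"])
for z in(.008,.018,.025): print(z,((w2pix(c,[[p[0]-.009,p[1]-.019,z],[p[0]-.009,p[1]+.019,z]])-[180,150])*1.6).round())
```

```text
[ 0.44931172 -0.08813677 -0.00331574] [1.06614489 0.60027203 0.35088427]
0.008 [[181. 124.]
 [277. 124.]]
0.018 [[178. 135.]
 [279. 135.]]
0.025 [[176. 143.]
 [282. 143.]]
```

View pics/c7.png

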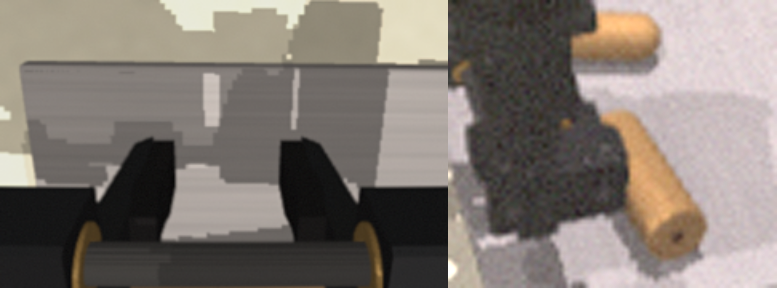

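The tips' near edge at c7 row 140 (inner edges at columns 175 and 281) puts them about 27 mm above the reported TCP, and there is no force yet. I'll lower 7 mm more and push a little.

Request:
play_rows:
  plan:
    - {"claw":0.14,"xyz":[0,0,0.04],"yaw":0}
    - {"claw":0.14,"xyz":[0,0,0.07],"yaw":0}
    - {"claw":0.14,"xyz":[-0.1,0,0.07],"yaw":0}
    - {"claw":0.14,"xyz":[-0.18,0,0.07],"yaw":0}
    - {"claw":0.14,"xyz":[-0.26,0,0.07],"yaw":0}
    - {"claw":0.14,"xyz":[-0.34,0,0.07],"yaw":0}
    - {"claw":0.14,"xyz":[-0.42,0,0.07],"yaw":0}
    - {"claw":0.14,"xyz":[-0.5,0,0.07],"yaw":0}
    - {"claw":0.14,"xyz":[-0.58,0,0.07],"yaw":0}
    - {"claw":0.14,"xyz":[-0.66,0,0.07],"yaw":0}

```text
time_s: 8.3
position: [0.516, -0.0881, -0.0101]
tcp_rot: [-0.0, 1.0, 0.0, -0.0]
wrist_force: [0.2, 0.4, 0.7]
opening: 0.434
```

```bash
cat > roll.py <<'E'
# wooden blob(s) in the scene view, compared with a projected straight roller
from h import *
import sys
A=load("scene.pkl"); f=grab("scene",sys.argv[1])[1]
h=cv2.cvtColor(f["image"],cv2.COLOR_RGB2HSV); m=((h[...,0]>8)&(h[...,0]<20)&(h[...,1]>110)).astype(np.uint8)
n,l,st,ce=cv2.connectedComponentsWithStats(m)
for i in range(1,n):
    if st[i,4]>25 and 200<ce[i][0]<400 and ce[i][1]<330: print(st[i],ce[i].round(1),pix2w(A,ce[i],.028).round(3))
s=bot.read_state(); print(np.array(s["position"]).round(4),np.array(s["wrist_force"]).round(1),s["opening"],s["time_s"])
E
python3 roll.py pics/r1.png
```

```text
[365   0   5  25  65] [367.1  13.2] [-0.243  0.772  0.028]
[304 192  28  40 492] [315.5 210.2] [0.52  0.061 0.028]
[239 232  44  37 629] [260.9 249.8] [ 0.549 -0.09   0.028]
[ 0.5174 -0.0883 -0.0098] [ 0.2 -0.2  0.2] 0.4315862606275642 8.35
```

It rolls. Carrying on.

Request:
play_rows:
  plan:
    - {"claw":0.14,"xyz":[-0.08,0,0],"yaw":0}
    - {"claw":0.14,"xyz":[-0.16,0,0],"yaw":0}
    - {"claw":0.14,"xyz":[-0.24,0,0],"yaw":0}
    - {"claw":0.14,"xyz":[-0.32,0,0],"yaw":0}
    - {"claw":0.14,"xyz":[-0.4,0,0],"yaw":0}
    - {"claw":0.14,"xyz":[-0.48,0,0],"yaw":0}
    - {"claw":0.14,"xyz":[-0.56,0,0],"yaw":0}
    - {"claw":0.14,"xyz":[-0.64,0,0],"yaw":0}
    - {"claw":0.14,"xyz":[-0.72,0,0],"yaw":0}
    - {"claw":0.14,"xyz":[-0.8,0,0],"yaw":0}

```text
time_s: 9.6
position: [0.596, -0.0881, -0.0101]
tcp_rot: [-0.0, 1.0, 0.0, -0.0]
wrist_force: [-0.4, -0.4, 0.2]
opening: 0.431
```

```bash
python3 roll.py pics/r2.png
python3 - <<'E'
import cv2
a=cv2.imread("pics/r2.png")[172:332,200:392]; cv2.imwrite("pics/c8.png",cv2.convertScaleAbs(cv2.resize(a,None,fx=3.5,fy=3.5,interpolation=cv2.INTER_CUBIC),alpha=1.5))
E
```

```text
[365   0   5  25  69] [367.1  13.6] [-0.241  0.77   0.028]
[305 192  27  36 370] [317.3 205.9] [0.512 0.071 0.028]
[260 258  46  39 701] [282.2 276.4] [ 0.628 -0.082  0.028]
[ 0.5973 -0.0882 -0.0098] [ 1.5 -0.3 -0.5] 0.42862644721356463 9.65
```

Request:
play_rows:
  plan:
    - {"claw":0.14,"xyz":[-0.07,0,0],"yaw":0}
    - {"claw":0.14,"xyz":[-0.14,0,0],"yaw":0}
    - {"claw":0.14,"xyz":[-0.2,0,0],"yaw":0}
    - {"claw":0.14,"xyz":[-0.25,0,0],"yaw":0}
    - {"claw":0.14,"xyz":[-0.29,0,0],"yaw":0}
    - {"claw":0.14,"xyz":[-0.32,0,0],"yaw":0}
    - {"claw":0.14,"xyz":[-0.32,0,0],"yaw":0}

```text
time_s: 10.52
position: [0.6277, -0.0881, -0.0101]
tcp_rot: [-0.0, 1.0, -0.0, 0.0]
wrist_force: [0.0, -0.1, -0.4]
opening: 0.425
```

Request:
play_rows:
  plan:
    - {"claw":0.14,"xyz":[-0.02,0,0],"yaw":0}
    - {"claw":0.14,"xyz":[-0.04,0,0],"yaw":0}
    - {"claw":0.14,"xyz":[-0.04,0,0],"yaw":0}

```text
time_s: 10.9
position: [0.6315, -0.088, -0.0101]
tcp_rot: [-0.0, 1.0, 0.0, -0.0]
wrist_force: [0.6, 0.1, 0.2]
opening: 0.429
```

```bash
python3 roll.py pics/r3.png
python3 - <<'E'
import cv2
a=cv2.imread("pics/r3.png")[222:332,230:392]; cv2.imwrite("pics/c8.png",cv2.convertScaleAbs(cv2.resize(a,None,fx=4.5,fy=4.5,interpolation=cv2.INTER_CUBIC),alpha=1.5))
E
```

```text
[364   0   6  25  67] [367.   13.9] [-0.238  0.768  0.028]
[305 192  27  36 397] [316.7 206.3] [0.512 0.069 0.028]
[267 271  49  36 706] [291.2 288.3] [ 0.66  -0.079  0.028]
[ 0.6315 -0.088  -0.0102] [0.3 0.4 0. ] 0.42960472045147097 10.95
```

Request:
play_rows:
  plan:
    - {"claw":0.14,"xyz":[-0.02,0,0],"yaw":0}
    - {"claw":0.14,"xyz":[-0.02,0,0],"yaw":0}

```text
time_s: 11.2
position: [0.6317, -0.0879, -0.0104]
tcp_rot: [-0.0, 1.0, 0.0, -0.002]
wrist_force: [-5.6, -0.0, 3.8]
opening: 0.431
```

```bash
python3 roll.py pics/r4.png
python3 - <<'E'
import cv2
a=cv2.imread("pics/r4.png")[222:332,230:392]; cv2.imwrite("pics/c8.png",cv2.convertScaleAbs(cv2.resize(a,None,fx=4.5,fy=4.5,interpolation=cv2.INTER_CUBIC),alpha=1.5))
E
```

```text
[364   0   6  25  61] [367.1  13.7] [-0.24   0.769  0.028]
[304 192  28  36 410] [316.6 206.8] [0.513 0.068 0.028]
[268 271  48  36 690] [291.2 288.4] [ 0.66  -0.079  0.028]
[ 0.6317 -0.0879 -0.0104] [-5.1  0.1  2.5] 0.4296692275765365 11.25
```

View pics/c8.png

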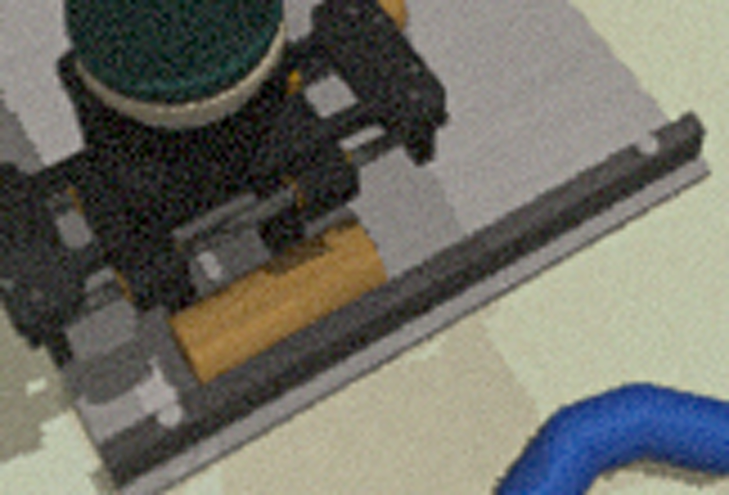

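The roller lies squared against the stop bar at c8 (285,300), and −5.6 N on the wrist confirms contact. I back off straight, then rise.

Request:
play_rows:
  plan:
    - {"claw":0.14,"xyz":[0.03,0,0],"yaw":0}
    - {"claw":0.14,"xyz":[0.1,0,0],"yaw":0}
    - {"claw":0.14,"xyz":[0.3,0,0],"yaw":0}
    - {"claw":0.14,"xyz":[0.5,0,0],"yaw":0}
    - {"claw":-1,"xyz":[0.6,0,-0.5],"yaw":0}
    - {"claw":-1,"xyz":[0.9,0,-1],"yaw":0}
    - {"claw":-1,"xyz":[1,0,-1],"yaw":0}

```text
time_s: 12.12
position: [0.5361, -0.0889, 0.0947]
tcp_rot: [-0.0, 1.0, -0.001, 0.005]
wrist_force: [0.3, 0.1, 0.0]
opening: 0.745
```

Request:
play_rows:
  plan:
    - {"claw":-1,"xyz":[1,0,-1],"yaw":0}
    - {"claw":-1,"xyz":[1,0,-1],"yaw":0}

```text
time_s: 12.38
position: [0.4431, -0.0879, 0.1771]
tcp_rot: [-0.001, 1.0, 0.0, -0.002]
wrist_force: [0.0, -0.6, 1.7]
opening: 0.974
```

```bash
cat > fit.py <<'E'
from h import *
from scipy.optimize import minimize
V=[]
for n in("scene","side"):
    f=grab(n,f"pics/fit_{n}.png")[1]; h=cv2.cvtColor(f["image"],cv2.COLOR_RGB2HSV); V.append((load(n+".pkl"),h))
def hull(c,P,m):
    q=cv2.convexHull((w2pix(c,P)*8).round().astype(np.int32)); cv2.fillConvexPoly(m,q,1,shift=3)
t=np.linspace(0,2*np.pi,40)
def circ(o,r,z): return np.c_[o[0]+r*np.cos(t),o[1]+r*np.sin(t),0*t+z]
sph=np.array([[np.cos(a)*np.cos(b),np.sin(a)*np.cos(b),np.sin(b)] for a in t[::3] for b in np.linspace(-1.57,1.57,7)])
def dish(c,p,m): hull(c,np.r_[circ(p,.085,.045),circ(p,.072,0)],m)
def crook(c,p,m):
    L=np.array([[.018,-.042],[0,-.014],[0,.014],[.018,.042]]); w=[]
    cs,sn=np.cos(p[2]),np.sin(p[2])
    for x,y in L: w.append(np.array([p[0]+cs*x-sn*y,p[1]+sn*x+cs*y,.023])+.015*sph)
    for i in range(3): hull(c,np.r_[w[i],w[i+1]],m)
def straight(c,p,m):
    d=np.array([-np.sin(p[2]),np.cos(p[2]),0]);e=np.array([np.cos(p[2]),np.sin(p[2]),0])
    ring=np.array([.018*(np.cos(a)*e+np.sin(a)*np.array([0,0,1])) for a in t]); o=np.array([p[0],p[1],.026])
    hull(c,np.r_[o+.045*d+ring,o-.045*d+ring],m)
wood=lambda h:(h[...,0]>7)&(h[...,0]<20)&(h[...,1]>100); yel=lambda h:(h[...,0]>=20)&(h[...,0]<30)&(h[...,1]>150)
def fit(model,p0,col,step,views=(0,1)):
    def cost(p):
        s=0
        for i in views:
            c,h=V[i]; m=np.zeros(h.shape[:2],np.uint8);model(c,p,m)
            w=np.zeros_like(m);model(c,p0,w);w=cv2.dilate(w,np.ones((25,25)))
            M=col(h)&(w>0); s+=1-(M&(m>0)).sum()/max(1,(M|(m>0)).sum())
        return s/len(views)
    p0=np.array(p0,float); S=np.vstack([p0]+[p0+np.eye(len(p0))[i]*step[i] for i in range(len(p0))])
    r=minimize(cost,p0,method="Nelder-Mead",options=dict(initial_simplex=S,maxiter=150,xatol=2e-4))
    return r.x.round(4),round(r.fun,3)
E
python3 - <<'E'
from fit import *
for v in((0,),(1,),(0,1)):
    print(v,"crook",fit(crook,[.514,.055,.69],wood,[.01,.01,.1],v),"dish",fit(dish,[.527,.385],yel,[.015,.015],v),"straight",fit(straight,[.66,-.085,0],wood,[.01,.01,.05],v))
s=bot.read_state();print(s["position"],s["opening"],s["time_s"])
E
```

```text
(0,) crook (array([0.5075, 0.0589, 0.7024]), np.float64(0.239)) dish (array([0.5267, 0.3941]), np.float64(0.073)) straight (array([ 6.577e-01, -7.920e-02,  1.000e-04]), np.float64(0.252))
(1,) crook (array([0.511 , 0.0617, 0.6684]), np.float64(0.267)) dish (array([0.5317, 0.4055]), np.float64(0.874)) straight (array([ 0.6617, -0.0761, -0.0222]), np.float64(0.284))
(0, 1) crook (array([0.51  , 0.0597, 0.7233]), np.float64(0.269)) dish (array([0.5266, 0.3942]), np.float64(0.475)) straight (array([ 0.6603, -0.0782, -0.0054]), np.float64(0.272))
[ 0.44482896 -0.08867298  0.18207615] 1.0009712677596887 12.475
```

Request:
play_rows:
  plan:
    - {"claw":-1,"xyz":[-0.33,0.75,0],"yaw":0}
    - {"claw":-1,"xyz":[-0.33,0.75,0],"yaw":0}

```text
time_s: 12.72
position: [0.4789, -0.0113, 0.1768]
tcp_rot: [-0.001, 1.0, 0.0, 0.0]
wrist_force: [-0.1, 0.7, -1.1]
opening: 1.004
```

Request:
play_rows:
  plan:
    - {"claw":-1,"xyz":[-0.33,0.72,0],"yaw":0.12}
    - {"claw":-1,"xyz":[-0.33,0.72,0.3],"yaw":0.24}
    - {"claw":-1,"xyz":[-0.33,0.72,0.6],"yaw":0.36}
    - {"claw":-1,"xyz":[-0.33,0.72,0.9],"yaw":0.47}
    - {"claw":-1,"xyz":[-0.33,0.72,0.9],"yaw":0.556}
    - {"claw":-1,"xyz":[-0.33,0.72,0.9],"yaw":0.556}
    - {"claw":-1,"xyz":[-0.33,0.72,0.9],"yaw":0.556}

```text
time_s: 13.6
position: [0.5111, 0.0589, 0.0876]
tcp_rot: [0.421, 0.907, -0.0, -0.0]
wrist_force: [0.1, 0.2, 0.5]
opening: 1.0
```

Run:
```python
from fit import *
s,f=grab("wrist","pics/w3.png"); V.append((cam(f,s),cv2.cvtColor(f["image"],cv2.COLOR_RGB2HSV)))
R_=R.from_quat(s["tcp_rot"]).as_matrix(); print(s["position"],np.degrees(np.arctan2(R_[1,1],R_[0,1])),s["opening"],s["time_s"])
print(fit(crook,[.511,.058,.70],wood,[.01,.01,.1],(2,)))
m=wood(V[2][1]); print(m.sum(), np.argwhere(m).min(0),np.argwhere(m).max(0), w2pix(V[2][0],[.511,.058,.023]))
h=V[2][1]; y,x=w2pix(V[2][0],[.511,.058,.023])[0][::-1].astype(int); print(h[y-10:y+11:5,x])
```

```text
[0.5113993  0.05888399 0.08832084] 40.08723646608293 1.0031702517397758 13.7
(array([0.5096, 0.0575, 0.6933]), np.float64(0.068))
11874 [136 134] [371 639] [[322.62129946 199.78316374]]
[[ 16 121 150]
 [ 16 122 125]
 [ 16 121  97]
 [ 16 121  97]
 [ 15 124  97]]
```

Request:
play_rows:
  plan:
    - {"claw":-1,"xyz":[0,-0.02,0.4],"yaw":0}
    - {"claw":-1,"xyz":[0,-0.02,0.7],"yaw":0}
    - {"claw":-1,"xyz":[0,-0.02,0.85],"yaw":0}
    - {"claw":-1,"xyz":[0,-0.02,0.93],"yaw":0}
    - {"claw":-1,"xyz":[0,-0.02,1],"yaw":0}
    - {"claw":-1,"xyz":[0,-0.02,1],"yaw":0}

```text
time_s: 14.5
position: [0.5099, 0.0576, -0.0114]
tcp_rot: [0.423, 0.906, 0.0, 0.0]
wrist_force: [0.4, -0.1, 0.4]
opening: 1.001
```

Free of contact. Closing.

Request:
play_rows:
  plan:
    - {"claw":1,"xyz":[0,0,0.02],"yaw":0}
    - {"claw":1,"xyz":[0,0,0.02],"yaw":0}
    - {"claw":1,"xyz":[0,0,0.02],"yaw":0}
    - {"claw":1,"xyz":[0,0,0.02],"yaw":0}
    - {"claw":1,"xyz":[0,0,0.02],"yaw":0}
    - {"claw":1,"xyz":[0,0,0.02],"yaw":0}
    - {"claw":1,"xyz":[0,0,0.02],"yaw":0}
    - {"claw":1,"xyz":[0,0,0.02],"yaw":0}

```text
time_s: 15.5
position: [0.5095, 0.0576, -0.0137]
tcp_rot: [0.423, 0.906, 0.0, 0.0]
wrist_force: [-0.0, 0.3, 0.3]
opening: 0.332
```

Gripped (29 mm). Lifting.

Request:
play_rows:
  plan:
    - {"claw":1,"xyz":[0,0,-0.1],"yaw":0}
    - {"claw":1,"xyz":[0,0,-0.3],"yaw":0}
    - {"claw":1,"xyz":[0,0,-0.6],"yaw":0}
    - {"claw":1,"xyz":[0,0,-1],"yaw":0}
    - {"claw":1,"xyz":[0,0,-1],"yaw":0}

```text
time_s: 16.12
position: [0.5129, 0.0578, 0.0905]
tcp_rot: [0.423, 0.906, 0.002, 0.004]
wrist_force: [0.2, 0.5, -0.4]
opening: 0.332
```

Run:
```python
from fit import *
s,f=grab("wrist","pics/w4.png"); h=cv2.cvtColor(f["image"],cv2.COLOR_RGB2HSV); m=wood(h).astype(np.uint8)
n,l,st,ce=cv2.connectedComponentsWithStats(m)
print([(st[i].tolist(),ce[i].round()) for i in range(1,n) if st[i,4]>300]); print(s["position"],s["opening"],s["wrist_force"])
n,l,st,ce=cv2.connectedComponentsWithStats(wood(V[0][1]).astype(np.uint8))
print([(st[i].tolist(),ce[i].round()) for i in range(1,n) if st[i,4]>100])
```

```text
[([293, 158, 94, 144, 8235], array([336., 230.])), ([599, 185, 41, 45, 1529], array([621., 207.])), ([240, 288, 17, 56, 527], array([247., 316.])), ([387, 288, 18, 56, 537], array([397., 316.])), ([182, 329, 313, 43, 4886], array([356., 360.]))]
[0.50960875 0.05758303 0.08670612] 0.33148212153853934 [-0.82396636 -0.341531   -1.26078727]
[([25, 23, 23, 35, 101], array([36., 40.])), ([302, 166, 18, 37, 311], array([311., 185.])), ([433, 232, 26, 29, 441], array([447., 246.])), ([268, 271, 48, 36, 729], array([291., 288.]))]
```

Request:
play_rows:
  plan:
    - {"claw":1,"xyz":[0.4,0.36,0],"yaw":0}
    - {"claw":1,"xyz":[0.82,0.73,0],"yaw":0}
    - {"claw":1,"xyz":[0.82,0.73,0],"yaw":0}

```text
time_s: 16.65
position: [0.5112, 0.1699, 0.0845]
tcp_rot: [0.421, 0.907, -0.001, -0.001]
wrist_force: [-0.9, -0.7, -0.5]
opening: 0.334
```

Request:
play_rows:
  plan:
    - {"claw":1,"xyz":[0.4,0.36,0],"yaw":0}
    - {"claw":1,"xyz":[0.82,0.73,0],"yaw":0}
    - {"claw":1,"xyz":[0.82,0.73,0],"yaw":0}

```text
time_s: 17.02
position: [0.5152, 0.2788, 0.0849]
tcp_rot: [0.421, 0.907, -0.001, -0.001]
wrist_force: [-0.6, -0.2, -0.7]
opening: 0.331
```

Request:
play_rows:
  plan:
    - {"claw":1,"xyz":[0.4,0.36,0],"yaw":0}
    - {"claw":1,"xyz":[0.82,0.73,0],"yaw":0}
    - {"claw":1,"xyz":[0.82,0.73,0],"yaw":0}
    - {"claw":1,"xyz":[0.82,0.73,0],"yaw":0}

```text
time_s: 17.52
position: [0.5184, 0.3846, 0.0848]
tcp_rot: [0.423, 0.906, -0.002, -0.0]
wrist_force: [-0.5, 0.3, -0.5]
opening: 0.337
```

Run:
```python
from fit import *
s,f=grab("wrist","pics/w5.png"); h=cv2.cvtColor(f["image"],cv2.COLOR_RGB2HSV); c=cam(f,s)
m=((h[...,0]>=20)&(h[...,0]<32)&(h[...,1]>150)).astype(np.uint8)
print(s["position"],s["opening"],m.sum())
q=w2pix(c,circ([.527,.393],.085,.045)); print("rim pred bbox",q.min(0),q.max(0)); a=np.argwhere(m)[:,::-1]; print("mask bbox",np.percentile(a,[.5,99.5],axis=0))
V.append((c,h)); print(fit(dish,[.527,.393],yel,[.01,.01],(2,)))
```

```text
[0.51873997 0.3843873  0.08537258] 0.33515129875357286 14384
rim pred bbox [234.09015954  97.73962113] [443.09892022 294.55226801]
mask bbox [[240. 104.]
 [437. 264.]]
(array([0.5294, 0.3917]), np.float64(0.553))
```

View pics/w5.png

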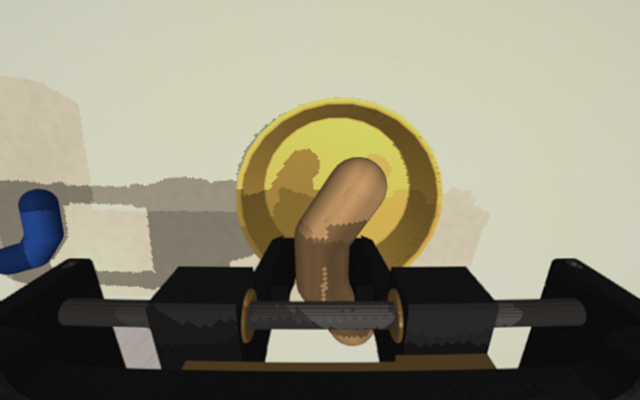

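The wrist view shows the crooked stick held at (340,230) above the dish (rim columns 237–442, top row 98, as predicted). Lowering it in.

Request:
play_rows:
  plan:
    - {"claw":1,"xyz":[0.01,0.03,0.25],"yaw":0}
    - {"claw":1,"xyz":[0.01,0.03,0.5],"yaw":0}
    - {"claw":1,"xyz":[0.01,0.03,0.68],"yaw":0}
    - {"claw":1,"xyz":[0.01,0.03,0.8],"yaw":0}
    - {"claw":1,"xyz":[0.01,0.03,0.8],"yaw":0}

```text
time_s: 18.3
position: [0.5201, 0.3887, 0.0053]
tcp_rot: [0.423, 0.906, -0.001, -0.0]
wrist_force: [0.9, -0.9, -0.2]
opening: 0.331
```

Request:
play_rows:
  plan:
    - {"claw":1,"xyz":[0,0,0.06],"yaw":0}
    - {"claw":1,"xyz":[0,0,0.12],"yaw":0}
    - {"claw":1,"xyz":[0,0,0.12],"yaw":0}

```text
time_s: 18.68
position: [0.5204, 0.3894, -0.0061]
tcp_rot: [0.422, 0.906, -0.0, -0.0]
wrist_force: [0.9, 0.0, -0.2]
opening: 0.331
```

Request:
play_rows:
  plan:
    - {"claw":1,"xyz":[0,0,0.04],"yaw":0}
    - {"claw":1,"xyz":[0,0,0.04],"yaw":0}
    - {"claw":-0.1,"xyz":[0,0,0.04],"yaw":0}
    - {"claw":-0.1,"xyz":[0,0,0.04],"yaw":0}
    - {"claw":-0.1,"xyz":[0,0,0.04],"yaw":0}
    - {"claw":-0.1,"xyz":[0,0,0.04],"yaw":0}
    - {"claw":-0.1,"xyz":[0,0,-0.2],"yaw":0}
    - {"claw":-0.1,"xyz":[0,0,-0.6],"yaw":0}
    - {"claw":-0.1,"xyz":[0,0,-1],"yaw":0}
    - {"claw":-0.1,"xyz":[0,0,-1],"yaw":0}

```text
time_s: 19.92
position: [0.5237, 0.3915, 0.099]
tcp_rot: [0.423, 0.906, 0.004, 0.002]
wrist_force: [0.7, 0.2, -0.3]
opening: 0.548
```

Request:
play_rows:
  plan:
    - {"claw":-0.1,"xyz":[0,0,-1],"yaw":0}
    - {"claw":-0.1,"xyz":[0.5,1,-1],"yaw":0}
    - {"claw":-0.1,"xyz":[1,1,-1],"yaw":0}
    - {"claw":-0.1,"xyz":[1,1,-1],"yaw":0}
    - {"claw":-0.1,"xyz":[1,1,-1],"yaw":0}

```text
time_s: 20.55
position: [0.532, 0.532, 0.1925]
tcp_rot: [0.421, 0.907, -0.001, -0.0]
wrist_force: [0.3, -0.3, -0.2]
opening: 0.546
```

Run:
```python
from fit import *
s=bot.read_state();print(s["position"],s["opening"],s["wrist_force"],s["time_s"])
for i,n in((0,"scene"),(1,"side")):
    c,h=V[i]; k,l,st,ce=cv2.connectedComponentsWithStats(wood(h).astype(np.uint8))
    for j in range(1,k):
        if st[j,4]>120: print(n,st[j].tolist(),ce[j].round(),"at z=.021",pix2w(c,ce[j],.021).round(3),"z=.026",pix2w(c,ce[j],.026).round(3))
print("dish",fit(dish,[.527,.393],lambda h:yel(h)|wood(h),[.01,.01],(0,)))
for v in((0,),(1,)): print("straight",fit(straight,[.66,-.08,0],wood,[.01,.01,.05],v))
```

```text
[0.5324288  0.52936408 0.19213865] 0.547106665847571 [-0.48555854  0.35668281 -0.07102257] 20.65
scene [418, 144, 21, 31, 313] [427. 159.] at z=.021 [0.527 0.395 0.021] z=.026 [0.53  0.39  0.026]
scene [433, 232, 26, 29, 424] [447. 246.] at z=.021 [0.748 0.247 0.021] z=.026 [0.75  0.244 0.026]
scene [268, 271, 48, 36, 707] [291. 288.] at z=.021 [ 0.656 -0.077  0.021] z=.026 [ 0.658 -0.078  0.026]
side [49, 52, 22, 19, 121] [62. 64.] at z=.021 [-0.381  1.683  0.021] z=.026 [-0.377  1.665  0.026]
side [270, 150, 45, 27, 447] [291. 163.] at z=.021 [0.513 0.398 0.021] z=.026 [0.511 0.39  0.026]
side [372, 164, 16, 21, 191] [380. 174.] at z=.021 [0.756 0.251 0.021] z=.026 [0.752 0.244 0.026]
side [2, 213, 20, 29, 196] [ 10. 225.] at z=.021 [-0.251  0.299  0.021] z=.026 [-0.247  0.291  0.026]
side [381, 231, 26, 35, 422] [393. 247.] at z=.021 [ 0.666 -0.071  0.021] z=.026 [ 0.663 -0.076  0.026]
dish (array([0.5251, 0.3958]), np.float64(0.065))
straight (array([ 0.6572, -0.0764,  0.0276]), np.float64(0.275))
straight (array([ 0.6634, -0.0749, -0.0286]), np.float64(0.256))
```

```bash
python3 -c "
from workcell import bot
print(bot.close_job())"
```

```text
the job is handed in; nothing more can be done
None
```

The job is done and handed in at about 21 s. The straight roller lies against the stop bar, and the crooked one is in the yellow dish.

- **Straight roller:** I rolled it along the plate with the half-open fingers and never lifted it. At the bar the wrist read about 5.6 N of contact. After I backed off, its outline in the scene picture had not moved (about 2 mm per pixel). That final outline is my only check that it stayed in contact with the bar.
- **Crooked roller:** I gripped it by its middle piece, lowered it into the dish and let it go. Its place in the scene view, (0.527, 0.395), matches the dish centre at (0.525, 0.396). The gripper then withdrew clear.
- **First push missed:** The fingertips turned out to be about 27 mm above the reported tool point, so the first pass went over the roller without touching it. I corrected the height and pushed again.
- **Checks that disagreed:**
  - The two cameras differ by about 6 mm on the straight roller's final x (0.657 and 0.663 m) and by about 3° on its tilt. I expected about 0.661 m.
  - The side camera's blob for the crooked roller was about 14 mm off in x and probably took in some of the dish. The fit of the dish in that view failed, so I used the scene camera for both.

I had viewed all 12 pictures before releasing the crooked roller, so its final place was checked by image code only.

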